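Rake loose link rods into a closed row against the stop

TASK

Take the small rake and comb the five loose steel rods in the tray into one closed row, side by side and parallel, up against the stop bar. Press the row home with the rake at roughly 10 N and never push on the rods or the tray with more than 20 N, leave everything else where it lies and do not touch the rods by hand, then lay the rake back on its rest.

Things in the scene. Friction and masses are not known exactly. Their poses are not given: they have to be found in the camera images.
- tray: fixed tray; inside 296 (x) by 268 (y) mm, floor 4 mm, lips 18 mm above the bench. Origin: its middle, bench level. Stop bar (180 y, 16 x, 14 high; 25 high screws at its ends) clamped parallel to y at -x end: its face, to +x, is anywhere at x -120 to -88, not measured. Rods' centres start at x -65 to 93, y +-12, turned up to 35 deg, none beyond x 125; bystanders at |y| > 94
- rake_grip (a point): rake, 220 g. This point: centre of its level wooden handle (16 x 16 mm, flat sides), 46 mm above the tooth tips; grip it here. x: along the handle to the comb; z up. Flats run 50 mm either way. Steel comb: 150 mm wide, 7 teeth 26 mm long every 24 mm; their inner (raking) faces 61 mm ahead of this point, its back 67 mm. Handle ends 120 mm behind. Starts standing on its teeth, tail in the rest
- rake_tail (a point): point on the underside of the rake's tail, 85 mm behind the grip point and 39 mm above the tooth tips
- rake: the whole rake; origin at tooth-tip level under the grip point, same axes
- saddle (a point): fixed aluminium rest for the rake: a U saddle, 52 mm high, that carries the rake's tail. This point is the bottom of its notch, 39 mm above the bench; x runs along the handle towards the comb: the rake's grip point belongs 85 mm ahead of it. The notch is 24 mm wide and 14 mm deep, the tail 13 mm wide
- rod1_mid (a point): centre of a loose steel rod, 100 g: square body 100 mm long, round spigots dia. 7 x 10 mm at both ends (120 mm in all). The five are unfinished, each some 10 to 12 mm square (its own width is not known). y runs along the rod. Starts askew on the tray floor
- rod1: the same rod; origin under its centre on the face it starts on, y along it. Sliding all five along the floor takes some 1 to 4 N; once they meet the bar the push felt in the hand rises by some 3 to 6 N per mm
- rod2_mid (a point): centre of a loose steel rod, 100 g: square body 100 mm long, round spigots dia. 7 x 10 mm at both ends (120 mm in all). The five are unfinished, each some 10 to 12 mm square (its own width is not known). y runs along the rod. Starts askew on the tray floor
- rod2: the same rod; origin under its centre on the face it starts on, y along it. Sliding all five along the floor takes some 1 to 4 N; once they meet the bar the push felt in the hand rises by some 3 to 6 N per mm
- rod3_mid (a point): centre of a loose steel rod, 100 g: square body 100 mm long, round spigots dia. 7 x 10 mm at both ends (120 mm in all). The five are unfinished, each some 10 to 12 mm square (its own width is not known). y runs along the rod. Starts askew on the tray floor
- rod3: the same rod; origin under its centre on the face it starts on, y along it. Sliding all five along the floor takes some 1 to 4 N; once they meet the bar the push felt in the hand rises by some 3 to 6 N per mm
- rod4_mid (a point): centre of a loose steel rod, 100 g: square body 100 mm long, round spigots dia. 7 x 10 mm at both ends (120 mm in all). The five are unfinished, each some 10 to 12 mm square (its own width is not known). y runs along the rod. Starts askew on the tray floor
- rod4: the same rod; origin under its centre on the face it starts on, y along it. Sliding all five along the floor takes some 1 to 4 N; once they meet the bar the push felt in the hand rises by some 3 to 6 N per mm
- rod5_mid (a point): centre of a loose steel rod, 100 g: square body 100 mm long, round spigots dia. 7 x 10 mm at both ends (120 mm in all). The five are unfinished, each some 10 to 12 mm square (its own width is not known). y runs along the rod. Starts askew on the tray floor
- rod5: the same rod; origin under its centre on the face it starts on, y along it. Sliding all five along the floor takes some 1 to 4 N; once they meet the bar the push felt in the hand rises by some 3 to 6 N per mm
- vblock: bystander in the tray: dark V-block 34 x 30 x 26 mm standing at the tray's +y lip, 20 to 90 mm from the middle of the tray towards its far end; leave it
- ring_gauge: bystander in the tray: steel ring, dia. 30 x 18 mm, at the tray's -y lip, 20 to 90 mm from the middle of the tray towards its far end; leave it
- setup_block: bystander on the bench: steel block 76 x 51 x 25 mm with three holes, lying at the far edge; leave it
- reference_sphere: bystander on the bench: white sphere on a dark round foot dia. 60, 84 mm high, right; leave it
- dial_stand: bystander on the bench: dial indicator on a blue magnetic foot, 205 mm high, left; leave it
- caliper: bystander on the bench: digital caliper 230 mm long lying at the far edge; leave it
- spanner: bystander on the bench: spanner lying on the left; leave it
There are look-alikes about, which are no part of the job. Leave any pink look-alike of the rod3 alone.

How it is judged:
On the way, in this order (a step that is already met when the one before it is completed fails the run):
1. the rake is lifted off its rest (height (world z) of rake_grip above 0.065 m), for 0.1 s.
2. the five rods lie in one closed row and the rake presses it home on the stop bar, so that every rod is squeezed with at least 2.5 N, the last by the rake with at least 5 N (x of each of rod1_mid, rod2_mid, rod3_mid, rod4_mid, rod5_mid in the frame of tray below -0.032 m and y of rod1_mid in the frame of tray between -0.045 and 0.045 m and z of each of rod1_mid, rod2_mid, rod3_mid, rod4_mid, rod5_mid in the frame of tray below 0.013 m and angle between the y axis of each of rod1_mid, rod2_mid, rod3_mid, rod4_mid, rod5_mid and the y axis of tray, either way round below 0.06 rad and y of rod2_mid in the frame of tray between -0.045 and 0.045 m and y of rod3_mid in the frame of tray between -0.045 and 0.045 m and y of rod4_mid in the frame of tray between -0.045 and 0.045 m and y of rod5_mid in the frame of tray between -0.045 and 0.045 m and x of rod2_mid in the frame of rod1_mid between -0.047 and 0.047 m and z of rod2_mid in the frame of rod1_mid between -0.047 and 0.047 m and x of rod3_mid in the frame of rod1_mid between -0.047 and 0.047 m and z of rod3_mid in the frame of rod1_mid between -0.047 and 0.047 m and x of rod4_mid in the frame of rod1_mid between -0.047 and 0.047 m and z of rod4_mid in the frame of rod1_mid between -0.047 and 0.047 m and x of rod5_mid in the frame of rod1_mid between -0.047 and 0.047 m and z of rod5_mid in the frame of rod1_mid between -0.047 and 0.047 m and x of rod3_mid in the frame of rod2_mid between -0.047 and 0.047 m and z of rod3_mid in the frame of rod2_mid between -0.047 and 0.047 m and x of rod4_mid in the frame of rod2_mid between -0.047 and 0.047 m and z of rod4_mid in the frame of rod2_mid between -0.047 and 0.047 m and x of rod5_mid in the frame of rod2_mid between -0.047 and 0.047 m and z of rod5_mid in the frame of rod2_mid between -0.047 and 0.047 m and x of rod4_mid in the frame of rod3_mid between -0.047 and 0.047 m and z of rod4_mid in the frame of rod3_mid between -0.047 and 0.047 m and x of rod5_mid in the frame of rod3_mid between -0.047 and 0.047 m and z of rod5_mid in the frame of rod3_mid between -0.047 and 0.047 m and x of rod5_mid in the frame of rod4_mid between -0.047 and 0.047 m and z of rod5_mid in the frame of rod4_mid between -0.047 and 0.047 m and (contact force between rod1 and rod2 above 2.5 N or contact force between rod1 and rod3 above 2.5 N or contact force between rod1 and rod4 above 2.5 N or contact force between rod1 and rod5 above 2.5 N) and (contact force between rod2 and rod1 above 2.5 N or contact force between rod2 and rod3 above 2.5 N or contact force between rod2 and rod4 above 2.5 N or contact force between rod2 and rod5 above 2.5 N) and (contact force between rod3 and rod1 above 2.5 N or contact force between rod3 and rod2 above 2.5 N or contact force between rod3 and rod4 above 2.5 N or contact force between rod3 and rod5 above 2.5 N) and (contact force between rod4 and rod1 above 2.5 N or contact force between rod4 and rod2 above 2.5 N or contact force between rod4 and rod3 above 2.5 N or contact force between rod4 and rod5 above 2.5 N) and (contact force between rod5 and rod1 above 2.5 N or contact force between rod5 and rod2 above 2.5 N or contact force between rod5 and rod3 above 2.5 N or contact force between rod5 and rod4 above 2.5 N) and (contact force between rake and rod1 above 5 N or contact force between rake and rod2 above 5 N or contact force between rake and rod3 above 5 N or contact force between rake and rod4 above 5 N or contact force between rake and rod5 above 5 N)), for 0.2 s.
At the end, for the whole second after the job is handed in: Rods at rest, flat on the tray floor, parallel to the tray's y within 0.06 rad, centres at tray x below -32 mm, within 45 mm of its middle line, no two more than 47 mm apart across the row; rake at rest, level within 0.08 rad, tail point within 20 mm of the notch's bottom (x of each of rod1_mid, rod2_mid, rod3_mid, rod4_mid, rod5_mid in the frame of tray below -0.032 m and y of rod1_mid in the frame of tray between -0.045 and 0.045 m and z of each of rod1_mid, rod2_mid, rod3_mid, rod4_mid, rod5_mid in the frame of tray below 0.013 m and angle between the y axis of each of rod1_mid, rod2_mid, rod3_mid, rod4_mid, rod5_mid and the y axis of tray, either way round below 0.06 rad and y of rod2_mid in the frame of tray between -0.045 and 0.045 m and y of rod3_mid in the frame of tray between -0.045 and 0.045 m and y of rod4_mid in the frame of tray between -0.045 and 0.045 m and y of rod5_mid in the frame of tray between -0.045 and 0.045 m and x of rod2_mid in the frame of rod1_mid between -0.047 and 0.047 m and z of rod2_mid in the frame of rod1_mid between -0.047 and 0.047 m and x of rod3_mid in the frame of rod1_mid between -0.047 and 0.047 m and z of rod3_mid in the frame of rod1_mid between -0.047 and 0.047 m and x of rod4_mid in the frame of rod1_mid between -0.047 and 0.047 m and z of rod4_mid in the frame of rod1_mid between -0.047 and 0.047 m and x of rod5_mid in the frame of rod1_mid between -0.047 and 0.047 m and z of rod5_mid in the frame of rod1_mid between -0.047 and 0.047 m and x of rod3_mid in the frame of rod2_mid between -0.047 and 0.047 m and z of rod3_mid in the frame of rod2_mid between -0.047 and 0.047 m and x of rod4_mid in the frame of rod2_mid between -0.047 and 0.047 m and z of rod4_mid in the frame of rod2_mid between -0.047 and 0.047 m and x of rod5_mid in the frame of rod2_mid between -0.047 and 0.047 m and z of rod5_mid in the frame of rod2_mid between -0.047 and 0.047 m and x of rod4_mid in the frame of rod3_mid between -0.047 and 0.047 m and z of rod4_mid in the frame of rod3_mid between -0.047 and 0.047 m and x of rod5_mid in the frame of rod3_mid between -0.047 and 0.047 m and z of rod5_mid in the frame of rod3_mid between -0.047 and 0.047 m and x of rod5_mid in the frame of rod4_mid between -0.047 and 0.047 m and z of rod5_mid in the frame of rod4_mid between -0.047 and 0.047 m and linear speed of each of rod1, rod2, rod3, rod4, rod5, rake below 0.01 m/s and distance between rake_tail and saddle below 0.02 m and angle between rake's own z axis and vertical below 0.08 rad); the robot touches nothing.
It fails at once if the rake presses on a rod with more than 20 N (contact force between rake and rod1 above 20 N or contact force between rake and rod2 above 20 N or contact force between rake and rod3 above 20 N or contact force between rake and rod4 above 20 N or contact force between rake and rod5 above 20 N).
It fails at once if the rake is pressed on the tray with more than 20 N (contact force between rake and tray above 20 N).
It fails at once if a rod is touched with the fingers instead of the rake (contact force between the fingers and rod1 above 0.5 N or contact force between the fingers and rod2 above 0.5 N or contact force between the fingers and rod3 above 0.5 N or contact force between the fingers and rod4 above 0.5 N or contact force between the fingers and rod5 above 0.5 N).
It fails at once if a bystander is moved more than 10 mm (distance of any of vblock, ring_gauge, setup_block, reference_sphere, dial_stand, caliper, spanner from where it was at the start of the episode above 0.01 m).
It also fails if it takes over 58 s, if anything falls off the work surface, if the arm or the gripper's body presses on something with over 40 N, if the wrist force passes 120 N, or if a joint passes its speed limit or range.

ROBOT

A 7-joint arm with a two-finger parallel gripper is mounted at the origin on the work surface. World frame = base frame: x ahead of the robot, y to its left, z up, the work surface at z = 0. Lengths are in m, angles in rad, forces in N, time in s.
With the tool pointing down it reaches from about 0.35 to 0.9 m from the base axis. Payload 8.1 kg.
Tool frame: the origin (TCP) lies at the very end of the fingers, on their centre line; the grasp point (between the pads) lies 19 mm behind it (r.grasp_offset is the distance from the TCP to the grasp point, in m); y points along the fingers, x is the direction in which the jaws open and shut, and the axes are right-handed (so a half turn about y gives the same grasp; the last joint's range is limited). The gripper opens to 85 mm and grips with 20 to 120 N. Pads are 22 mm wide; open, the fingers measure 114 mm over their backs; the gripper's body (76 mm by 85 mm) begins 54 mm behind the grasp point. The pads swing forward as they close: fully open they stand 13 mm farther back than shut.
Start: joints at [-1.309, 0.434, 0.025, 1.573, -0.012, 1.134, -0.075], TCP at [0.223, 0.584, 0.231] pointing down, gripper open.
Joint ranges: [-2.62, 2.62], [-0.44, 2.09], [-1.27, 1.32], [0.08, 2.57], [-1.32, 4.46], [0.12, 2], [-2.74, 2.74]. Speed limits (rad/s): [2.22, 2.22, 3.01, 3.01, 3.14, 3.14, 3.14].

INTERFACE

Orientations are given as a rotation vector (axis times angle).
In Python, from plant import r, vision, nets gives the robot as it stands.
- The arm moves only by the tool servo_tool, never from a script. Its arguments are lists of equal length, an entry for each row: "hand": the opening, from 0 (shut) to 1 (fully open); "translation": the shift along the world's x, y, z in units of 0.2 m (1.0 is 0.2 m), a list of three; "twist": the turn about the world's z in units of 120 degrees (1.0 is 120 degrees). A call has 1 to 12 rows; each row shifts and turns the commanded pose from where the row before left it; what a row does not reach is not made up. A row lasts 1/12 s, in which the tool goes at most 41.7 mm and 7.16 degrees, less where a joint would pass 70% of its speed; a pose out of reach is approached as far as the arm can. A call with a number of a shift or a turn outside -1 to 1 is refused whole. A call with a gripper value outside its range is refused whole. The fingers move at their own pace and stop on an object; "grip_force" is the grip in N (left out, the last holds). Time passes only in rows, so rows that do not move let the fingers close. It gives the time, the measured TCP pose, the force and the opening at its end, in the units of the state.
- r.get_obs(): the state, without advancing time (a new reading comes with each control period).
- vision.get_image(name): name is "scene" or "side" or "wrist"; returns the picture (480x640x3 uint8, red, green, blue); there is no depth.
- vision.camera_model(name): a dict with "fx", "fy", "cx", "cy" (pixels), "R" (3x3) and "t" (3): a world point X has camera coordinates R X + t. Camera axes: x right, y down, z forward; pixel columns grow to the right and rows downward; lengths in m; the calibration is good to about 2 mm. A picture is of the moment at which its call begins: read the wrist's pose just before it. camera_model takes no time and is no camera call; for the wrist camera it gives the pose at the moment of the call.
- r.hand_in(): hands the job in, once; it reports no verdict.
Trained networks look in the newest picture that a camera, given by its name, has taken for a name from the list of things; names that differ only in an ending like _2 or _b are one class to them, and where a whole thing is asked for, a point or a joint stands for the part that bears it (a point fixed in the world has none). Each returns a list of dicts, best first, with "confidence" (0 to 1); they miss things now and then, are a little off and sometimes report something else, mostly with a low value. They report only what shows in the picture. A call takes as long as a camera call. They do not tell look-alikes from the thing itself.
- nets.spot_in(target, camera): "location" ([column, row] in pixels, amid what is visible of it).
- nets.regions_of(target, camera): "mask" (480x640 bool, what is visible of it) and "location" ([column, row] in pixels, amid what is visible of it).
The state is a dict: "time_s": time; "q": joint angles; "qvel": joint speeds; "effort": joint torques, N m; "tool_pos": TCP position; "tcp_rot": TCP orientation; "force": force on the tool from outside, world axes, zero at the start; "moment": the same for the moment, N m; "grip_width": finger opening in m.
Only numpy, scipy, OpenCV 4.12 (cv2) and the standard library are available. Lean on these libraries where they do the work, as an engineer would, in place of code of your own. Each camera call takes 0.05 s, during which the arm holds its last target.

## Working session

There is one attempt and no reset: what is moved stays moved. The work goes in short steps, Python scripts to look and compute and a tool call to move; the robot and the scene stay as the last step left them, time stands still between calls to the robot, and variables do not carry over. Pictures are saved under pics/ and viewed, and the job is handed in when it is done.

Besides the shell and the picture viewer there is one more tool, called by a JSON object that holds its "method" and its "body". servo_tool: Moves the arm, as the interface text tells. Its arguments: {"type":"object","properties":{"hand":{"type":"array"},"translation":{"type":"array"},"twist":{"type":"array"},"grip_force":{"type":"number"}},"required":["hand","translation","twist"]}

```bash
ls; mkdir -p pics; python3 - <<'E'
from plant import r, vision, nets
import cv2
o=r.get_obs(); print(o['time_s'],o['tool_pos'],o['tcp_rot'],o['grip_width'],r.grasp_offset)
for n in ['scene','side','wrist']:
    cv2.imwrite(f'pics/{n}0.png',vision.get_image(n)[:,:,::-1])
    m=vision.camera_model(n);print(n,m)
E
```

```text
pics
0.0 [0.22286479 0.5833636  0.23053721] [-1.36105727 -0.93545794  0.93746296] 0.08572041233558403 0.0187
scene {'fx': 485.41199408736014, 'fy': 485.41199408736014, 'cx': 321.9557901862792, 'cy': 236.30237446396862, 'R': array([[-0.53216862,  0.84651261, -0.01459337],
       [ 0.47632301,  0.28510611, -0.83176373],
       [-0.69993782, -0.44958971, -0.55493796]]), 't': array([ 0.28834165, -0.18390168,  1.62832472])}
side {'fx': 447.41129836566466, 'fy': 447.41129836566466, 'cx': 317.84316117635933, 'cy': 236.29706784576294, 'R': array([[ 0.86661278, -0.4987292 ,  0.01585769],
       [-0.26666419, -0.48976012, -0.83007544],
       [ 0.42174933,  0.71512531, -0.5574256 ]]), 't': array([-0.44155615,  0.1964599 ,  0.77496356])}
wrist {'fx': 385.57183905469515, 'fy': 385.57183905469515, 'cx': 317.5161017481232, 'cy': 237.21561055509056, 'R': array([[ 0.35618116,  0.93441508, -0.00185474],
       [ 0.89226208, -0.33952244,  0.2976456 ],
       [ 0.27749481, -0.10767067, -0.95467463]]), 't': array([-0.62356925, -0.03978278,  0.38052468])}
```

View pics/scene0.png

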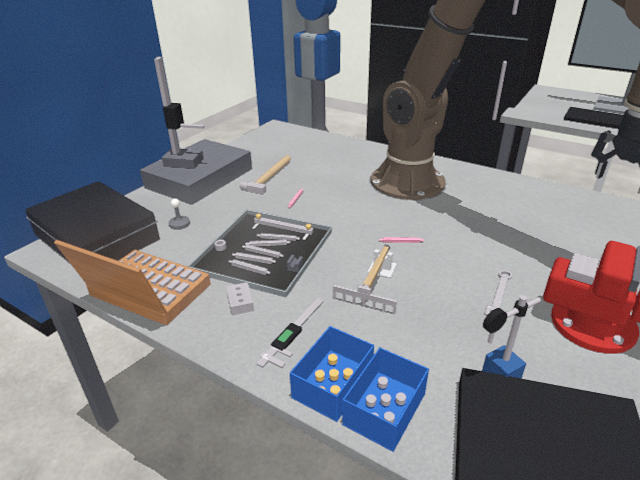

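View pics/side0.png

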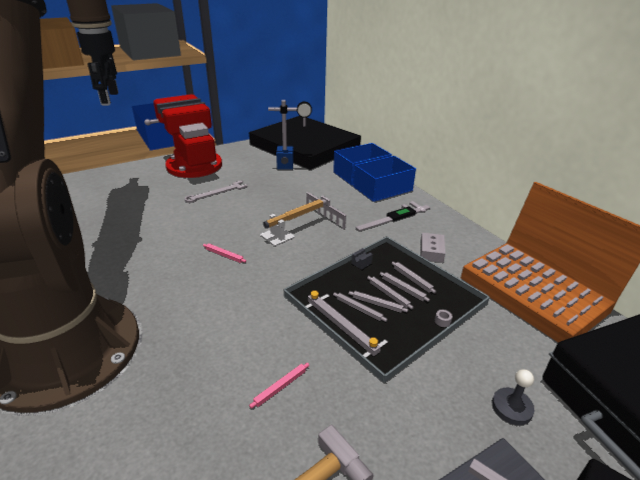

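View pics/wrist0.png

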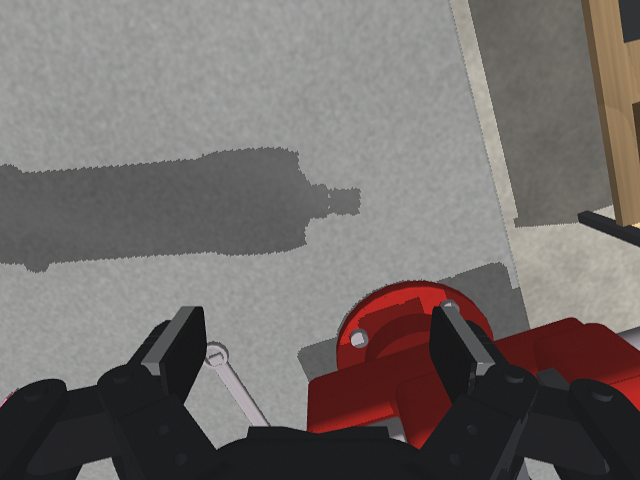

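The scene shows the rake at (372,275) with its comb at (365,299), and the tray at (265,250) with five rods at (240–310, 235–270). Pink look-alikes lie outside the tray at (296,198) and (400,240). Next I'll take close crops.

```bash
cat > h.py <<'E'
import numpy as np, cv2
def ray(m,px,z):
    d=np.array([(px[0]-m['cx'])/m['fx'],(px[1]-m['cy'])/m['fy'],1.])
    R=np.array(m['R']);t=np.array(m['t']);C=-R.T@t;v=R.T@d
    return C+v*(z-C[2])/v[2]
def proj(m,X):
    c=np.array(m['R'])@np.array(X)+np.array(m['t'])
    return np.array([m['fx']*c[0]/c[2]+m['cx'],m['fy']*c[1]/c[2]+m['cy']])
def tri(ms,ps):
    A=[];b=[]
    for m,p in zip(ms,ps):
        R=np.array(m['R']);t=np.array(m['t'])
        u=(p[0]-m['cx'])/m['fx'];v=(p[1]-m['cy'])/m['fy']
        A+= [R[0]-u*R[2],R[1]-v*R[2]]; b+=[u*t[2]-t[0],v*t[2]-t[1]]
    return np.linalg.lstsq(np.array(A),np.array(b),rcond=None)[0]
def crop(img,x0,y0,x1,y1,s,name):
    c=cv2.resize(np.ascontiguousarray(img[y0:y1,x0:x1,::-1]),None,fx=s,fy=s,interpolation=cv2.INTER_CUBIC)
    for x in range((x0+9)//10*10,x1,10):
        cv2.line(c,((x-x0)*s,0),((x-x0)*s,5 if x%50 else 14),(0,255,255),1)
        if x%20==0: cv2.putText(c,str(x),((x-x0)*s,24),0,.4,(0,255,0),1)
    for y in range((y0+9)//10*10,y1,10):
        cv2.line(c,(0,(y-y0)*s),(5,(y-y0)*s),(0,255,255),1)
        if y%20==0: cv2.putText(c,str(y),(8,(y-y0)*s),0,.4,(0,255,0),1)
    cv2.imwrite(name,c)
E
python3 - <<'E'
import cv2
from h import *
a=cv2.imread('pics/scene0.png')[:,:,::-1];b=cv2.imread('pics/side0.png')[:,:,::-1]
crop(a,185,200,345,300,5,'pics/c1.png')
crop(a,320,220,440,320,6,'pics/c2.png')
crop(b,280,230,500,385,3,'pics/c3.png')
crop(b,250,180,360,250,7,'pics/c4.png')
E
```

```text
(no output)
```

View pics/c1.png

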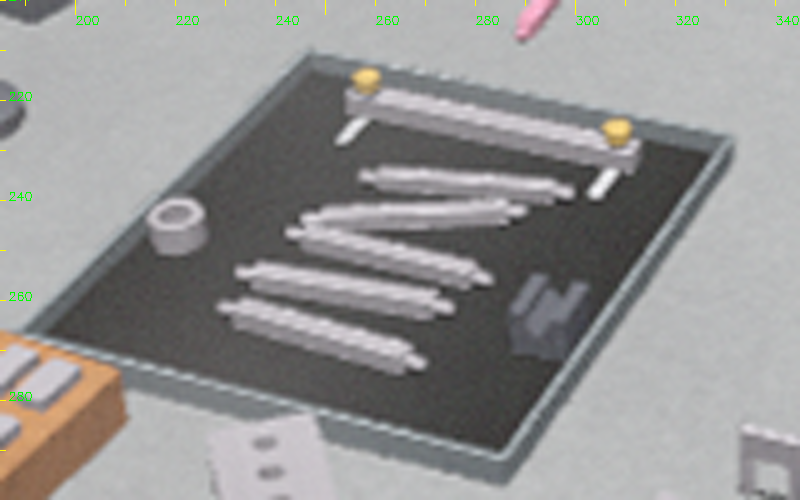

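View pics/c2.png

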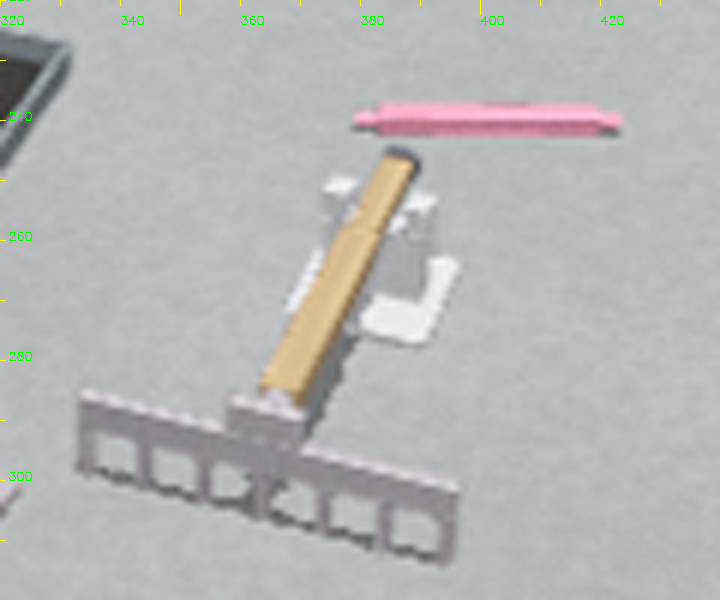

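View pics/c3.png

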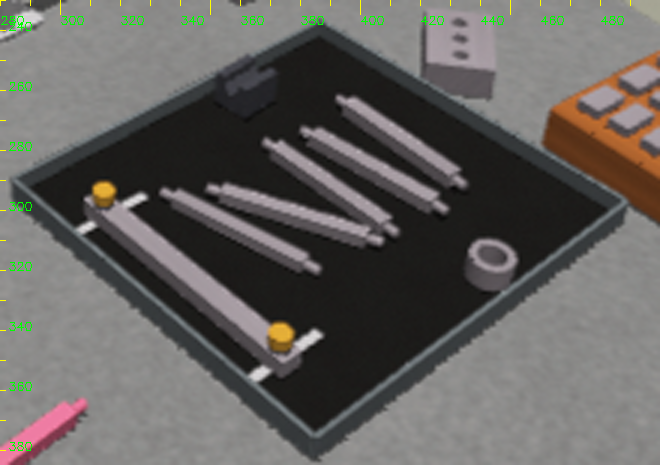

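View pics/c4.png

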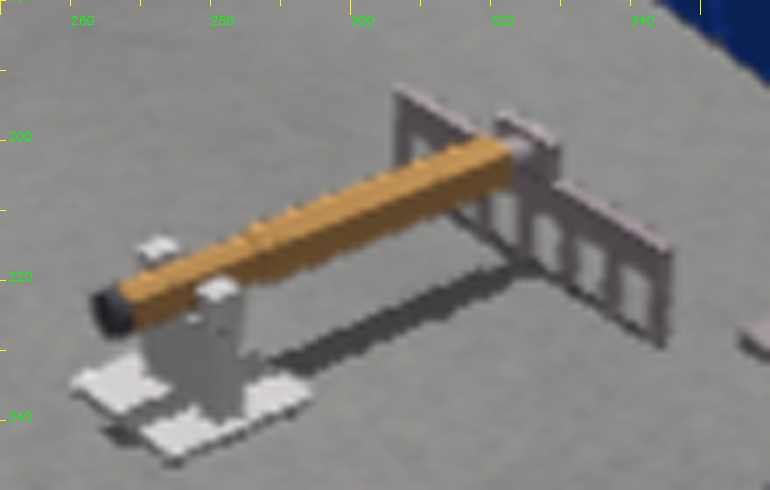

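```bash
cat > m1.py <<'E'
from plant import vision
from h import *
s=vision.camera_model('scene');d=vision.camera_model('side')
def T(a,b,n=''):
    X=tri([s,d],[a,b]); e=[np.linalg.norm(proj(s,X)-a),np.linalg.norm(proj(d,X)-b)]
    print(n,np.round(X,4),np.round(e,1)); return X
T((247,211),(385,375.7),'tray -x-y');T((331.6,229),(284,291.7),'tray -x+y');T((285,291.4),(386,239),'+x+y');T((190,267),(488.3,298.3),'+x-y')
S=[((258,235),(299,238.2)),((246.6,244),(289,242)),((243.4,246.6),(282.4,255.6)),((233,254.2),(274.6,261.4)),((229.8,261.4),(269,272.4))]
D=[((335,293.7),(385,319.3)),((350.7,292.7),(405.7,310)),((369.3,277.3),(411,307)),((381.7,273.3),(427.7,299.7)),((394,262.7),(433.7,291))]
for i in range(5):
    a=T(S[i][0],D[i][1],'ABCDE'[i]+' -y');b=T(S[i][1],D[i][0],'  +y'); v=b-a; print('  len',np.linalg.norm(v),'mid',(a+b)/2,'ang',np.arctan2(-v[0],v[1])*57.3)
a=T((333.3,285.3),(345.7,215.7),'comb -y top');b=T((396.3,300.8),(306.9,192.6),'comb +y top');print(np.linalg.norm(a-b),(a+b)/2,np.degrees(np.arctan2(a[0]-b[0],b[1]-a[1])))
T((333.7,298.7),(344.6,229.6),'comb -y tip')
T((387,247),(266,224.6),'tail end')
T((362.5,286),(331,200),'bracket?')
E
python3 m1.py
```

```text
tray -x-y [ 0.4466 -0.3255  0.0141] [0.2 0.3]
tray -x+y [ 0.397  -0.059   0.0107] [0.1 0.1]
+x+y [ 0.6884 -0.0101  0.0137] [0.1 0.1]
+x-y [ 0.7372 -0.2737  0.0141] [0.9 1.1]
A -y [ 0.5275 -0.2194  0.0101] [0.  0.1]
  +y [ 0.483  -0.1125  0.0103] [0.4 0.5]
  len 0.11583657360347126 mid [ 0.50527573 -0.16594667  0.01021559] ang 22.58597408750027
B -y [ 0.5779 -0.2185  0.0099] [0.  0.1]
  +y [ 0.5122 -0.1253  0.0104] [0.3 0.4]
  len 0.11401888251479046 mid [ 0.54504256 -0.1718948   0.01010704] ang 35.18009325635563
C -y [ 0.5921 -0.2174  0.0102] [0.1 0.2]
  +y [ 0.5729 -0.1035  0.0106] [0.4 0.5]
  len 0.11550180598408992 mid [ 0.58253907 -0.16044226  0.01042779] ang 9.572333276215799
D -y [ 0.6341 -0.2176  0.0109] [0.2 0.2]
  +y [ 0.6038 -0.1055  0.0108] [0.3 0.4]
  len 0.11606702057909009 mid [ 0.61896122 -0.16156366  0.0108416 ] ang 15.134709989378726
E -y [ 0.6626 -0.2036  0.0109] [0.2 0.3]
  +y [ 0.6489 -0.0893  0.0117] [0.4 0.5]
  len 0.11506591184228722 mid [ 0.65573094 -0.14645556  0.01127547] ang 6.8180595811874065
comb -y top [0.6379 0.0908 0.039 ] [0.5 0.5]
comb +y top [0.6117 0.2378 0.0392] [0.3 0.2]
0.14939116641035863 [0.62482665 0.16429531 0.03909635] 10.11477804730809
comb -y tip [ 0.6376  0.0915 -0.0016] [0.5 0.5]
tail end [0.4466 0.1343 0.0473] [0.5 0.5]
bracket? [0.6294 0.156  0.0556] [3.  2.7]
```

```bash
cat > m2.py <<'E'
from plant import vision,r
from h import *
from scipy.spatial.transform import Rotation as Ro
s=vision.camera_model('scene');d=vision.camera_model('side')
C=np.array([.5673,-.167]);th=np.radians(10.1)
def tr(X): v=np.array(X[:2])-C; return np.array([v[0]*np.cos(th)+v[1]*np.sin(th),-v[0]*np.sin(th)+v[1]*np.cos(th)])
for a,b in [((258.2,215.6),(373.3,342.3)),((308.4,226),(314.3,294))]:
    X=tri([s,d],[a,b]);print('screw',X.round(4),tr(X).round(4))
print('dial foot',tri([s,d],[(504,365),(285,155)]),'top',tri([s,d],[(521,308),(283,104)]))
for X in [(.5053,-.1659),(.5450,-.1719),(.5825,-.1604),(.6190,-.1616),(.6557,-.1465),(0.63,-.02)]: print(tr(X).round(4))
o=r.get_obs();M=Ro.from_rotvec(o['tcp_rot']).as_matrix();print(M.round(3),'jaw yaw',np.degrees(np.arctan2(M[1,0],M[0,0])),o['q'])
E
python3 m2.py
```

```text
screw [ 0.465  -0.2666  0.026 ] [-0.1182 -0.0801]
screw [ 0.4377 -0.1099  0.0264] [-0.1176  0.0789]
dial foot [0.67135883 0.48801933 0.03721832] top [0.67560855 0.49221723 0.19093559]
[-0.0608  0.012 ]
[-0.0228 -0.0009]
[0.0161 0.0038]
[ 0.0518 -0.0038]
[0.0906 0.0047]
[0.0875 0.1337]
[[ 0.357 -0.    -0.934]
 [ 0.934 -0.001  0.357]
 [-0.001 -1.    -0.   ]] jaw yaw 69.09397465073357 [-1.30859351  0.43506805  0.02497033  1.57386549 -0.01160548  1.13400755
 -0.0751088 ]
```

{"method": "servo_tool", "body": {"hand": [1, 1, 1, 1, 1, 1, 1, 1, 1, 1, 1, 1], "translation": [[0.1, -0.13, 0], [0.1, -0.13, 0], [0.1, -0.13, 0], [0.1, -0.13, 0], [0.1, -0.13, 0], [0.1, -0.13, 0], [0.1, -0.13, 0], [0.1, -0.13, 0], [0.1, -0.13, 0], [0.1, -0.13, 0], [0.1, -0.13, 0], [0.1, -0.13, 0]], "twist": [0.0215, 0.0215, 0.0215, 0.0215, 0.0215, 0.0215, 0.0215, 0.0215, 0.0215, 0.0215, 0.0215, 0.0215]}}

```text
time_s: 1.15
tool_pos: [0.4636, 0.2704, 0.2312]
tcp_rot: [-1.12, -1.339, 1.339]
force: [0.8, 0.7, -0.5]
grip_width: 0.0856
```

{"method": "servo_tool", "body": {"hand": [1, 1, 1, 1, 1, 1, 1], "translation": [[0.083, -0.097, -0.09], [0.083, -0.097, -0.09], [0.083, -0.097, -0.09], [0.083, -0.097, -0.09], [0.083, -0.097, -0.09], [0.083, -0.097, -0.09], [0, 0, 0]], "twist": [0, 0, 0, 0, 0, 0, 0]}}

```text
time_s: 1.73
tool_pos: [0.5637, 0.1491, 0.1198]
tcp_rot: [-1.125, -1.328, 1.338]
force: [-1.0, -0.9, 0.3]
grip_width: 0.085
```

```bash
cat > st.py <<'E'
from plant import r
import numpy as np
from scipy.spatial.transform import Rotation as Ro
def st():
    o=r.get_obs();M=Ro.from_rotvec(o['tcp_rot']).as_matrix()
    print('t',o['time_s'],'p',np.round(o['tool_pos'],4),'yaw',round(np.degrees(np.arctan2(M[1,0],M[0,0])),2),'down',M[:,1].round(3),'F',np.round(o['force'],1),'M',np.round(o['moment'],2),'g',round(o['grip_width'],4),'q',np.round(o['q'],2))
    return o
if __name__=='__main__': st()
E
python3 - <<'E'
from plant import vision
from st import st
from h import *
import cv2
st()
m=vision.camera_model('wrist')
im=vision.get_image('wrist')[:,:,::-1].copy()
g=np.array([.563,.154,.054]);u=np.array([np.cos(np.radians(10)),np.sin(np.radians(10)),0])
for k in (-.05,0,.05):
    p=proj(m,g+k*u);print(p);cv2.circle(im,tuple(int(v) for v in p),4,(0,0,255),1)
cv2.imwrite('pics/w1.png',im)
E
```

```text
t 1.7333 p [0.5637 0.1491 0.1198] yaw 99.69 down [-0.003 -0.005 -1.   ] F [-1.  -0.9  0.3] M [-0.05  0.05 -0.02] g 0.085 q [-0.42  0.48  0.09  1.81 -0.05  0.86  1.44]
[328.22514006 168.50436949]
[327.93086267 255.94308886]
[327.67305462 332.5456608 ]
```

View pics/w1.png

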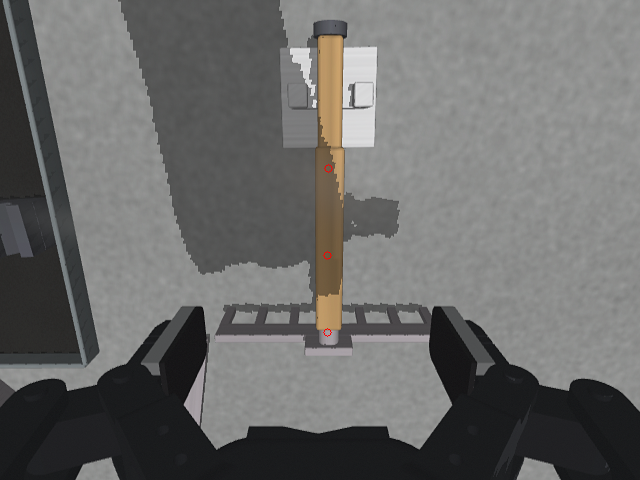

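```bash
python3 - <<'E'
from plant import vision
from h import *
m=vision.camera_model('wrist')
g=np.array([.563,.154,0]);th=np.radians(10.);u=np.array([np.cos(th),np.sin(th),0])
# measured -> along-handle coordinates
for n,p,z in [('tail top end',(330,21),.054),('tail end b',(330,37),.054),('step',(330,148),.054),('wood front',(328,329),.054),('comb top inner',(325,334),.039),('comb top back',(325,342),.039),('comb L',(217,336),.039),('comb R',(435,336),.039),('tip R',(425,306),0),('tip L',(229,306),0),('saddle front',(328,147),.004),('post mid',(330,95),.052),('postL',(298,95),.052),('postR',(363,95),.052)]:
    X=ray(m,p,z);v=X-g;print(n,X.round(4),'along',(v@u).round(4),'lat',(-v[0]*u[1]+v[1]*u[0]).round(4))
E
```

```text
tail top end [0.4426 0.1363 0.054 ] along -0.1216 lat 0.0035
tail end b [0.4495 0.1376 0.054 ] along -0.1146 lat 0.0035
step [0.5021 0.1472 0.054 ] along -0.0612 lat 0.0038
wood front [0.6096 0.1656 0.054 ] along 0.0479 lat 0.0033
comb top inner [0.6222 0.1662 0.039 ] along 0.0605 lat 0.0017
comb top back [0.6282 0.1673 0.039 ] along 0.0665 lat 0.0017
comb L [0.6361 0.0957 0.039 ] along 0.0618 lat -0.0701
comb R [0.6112 0.2384 0.039 ] along 0.0621 lat 0.0748
tip R [0.6086 0.2415 0.    ] along 0.0601 lat 0.0783
tip L [0.6342 0.0948 0.    ] along 0.0598 lat -0.0706
saddle front [0.505  0.1478 0.004 ] along -0.0582 lat 0.004
post mid [0.4758 0.1424 0.052 ] along -0.0878 lat 0.0037
postL [0.4787 0.1261 0.052 ] along -0.0879 lat -0.0129
postR [0.4729 0.1593 0.052 ] along -0.0878 lat 0.0208
```

{"method": "servo_tool", "body": {"hand": [1, 1, 1, 1, 1, 1], "translation": [[-0.005, 0.037, -0.1], [0, 0, -0.1], [0, 0, -0.1], [0, 0, -0.1], [0, 0, -0.064], [0, 0, 0]], "twist": [0.002, 0, 0, 0, 0, 0]}}

```text
time_s: 2.28
tool_pos: [0.5594, 0.1636, 0.0284]
tcp_rot: [-1.115, -1.338, 1.344]
force: [-0.3, 0.4, -0.4]
grip_width: 0.0857
```

```bash
python3 st.py
```

```text
t 2.2833 p [0.5594 0.1636 0.0284] yaw 100.38 down [-0.004 -0.001 -1.   ] F [-0.3  0.4 -0.4] M [-0. -0. -0.] g 0.0857 q [-0.42  0.61  0.07  1.87 -0.06  0.67  1.44]
```

{"method": "servo_tool", "body": {"hand": [1, 1, 1], "translation": [[0.014, -0.034, -0.006], [0, 0, 0], [0, 0, 0]], "twist": [0, 0, 0]}}

```text
time_s: 2.53
tool_pos: [0.5654, 0.1558, 0.0306]
tcp_rot: [-1.121, -1.341, 1.339]
force: [-0.1, 0.3, 0.8]
grip_width: 0.085
```

```bash
python3 st.py
```

```text
t 2.5333 p [0.5654 0.1558 0.0306] yaw 100.24 down [ 0.002  0.    -1.   ] F [-0.1  0.3  0.8] M [-0.04  0.01 -0.03] g 0.085 q [-0.41  0.6   0.07  1.87 -0.06  0.67  1.45]
```

{"method": "servo_tool", "body": {"hand": [1, 0, 0, 0, 0, 0, 0, 0, 0], "translation": [[-0.01, 0, -0.012], [0, 0, 0], [0, 0, 0], [0, 0, 0], [0, 0, 0], [0, 0, 0], [0, 0, 0], [0, 0, 0], [0, 0, 0]], "twist": [0, 0, 0, 0, 0, 0, 0, 0, 0], "grip_force": 115}}

```text
time_s: 3.28
tool_pos: [0.5625, 0.1561, 0.0273]
tcp_rot: [-1.119, -1.34, 1.34]
force: [-1.7, 0.2, 5.7]
grip_width: 0.0139
```

```bash
python3 st.py
```

```text
t 3.2833 p [0.5625 0.1561 0.0273] yaw 100.28 down [ 0.  0. -1.] F [-1.7  0.2  5.7] M [-0.09  0.33 -0.12] g 0.0139 q [-0.41  0.61  0.07  1.88 -0.06  0.66  1.45]
```

{"method": "servo_tool", "body": {"hand": [0, 0, 0, 0, 0, 0, 0, 0, 0, 0, 0, 0], "translation": [[0, 0, 0.06], [0, 0, 0.1], [0, 0, 0.1], [0, 0, 0.1], [0, 0, 0], [0, 0, 0], [0.03, -0.157, 0], [0.03, -0.157, 0], [0.03, -0.157, 0], [0.03, -0.157, 0], [0.03, -0.157, 0], [0, 0, 0]], "twist": [0, 0, 0, 0, 0, 0, 0, 0, 0, 0, 0, 0]}}

```text
time_s: 4.28
tool_pos: [0.5923, -0.0102, 0.0979]
tcp_rot: [-1.126, -1.33, 1.338]
force: [0.4, -1.3, -1.5]
grip_width: 0.0141
```

```bash
python3 - <<'E'
from plant import vision
from st import st
import cv2
st()
cv2.imwrite('pics/s2.png',vision.get_image('side')[:,:,::-1]);cv2.imwrite('pics/w2.png',vision.get_image('wrist')[:,:,::-1])
E
```

```text
t 4.2833 p [ 0.5923 -0.0102  0.0979] yaw 99.78 down [-0.001 -0.005 -1.   ] F [ 0.4 -1.3 -1.5] M [-0.1  -0.02  0.02] g 0.0141 q [-0.15  0.52  0.1   1.81 -0.06  0.82  1.72]
```

View pics/s2.png

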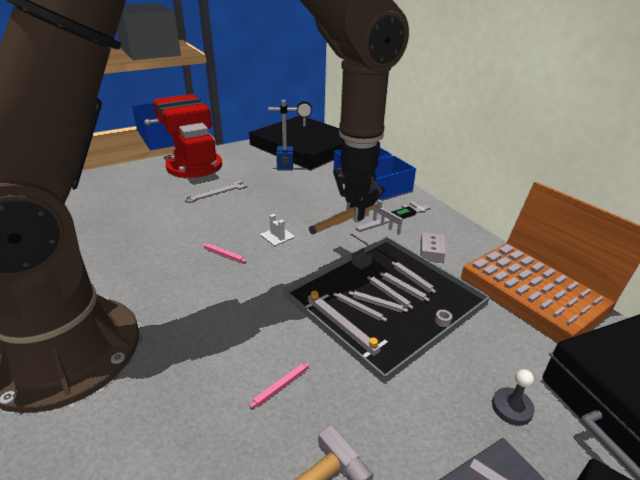

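View pics/w2.png

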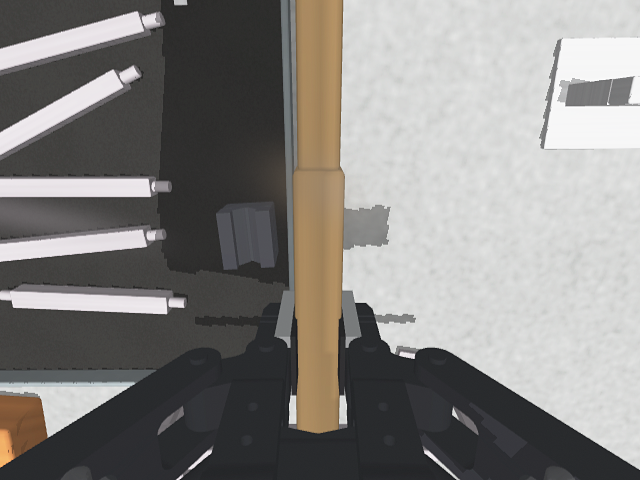

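{"method": "servo_tool", "body": {"hand": [0, 0, 0, 0, 0, 0, 0, 0, 0, 0], "translation": [[0.026, -0.122, 0], [0.026, -0.122, 0], [0.026, -0.122, 0], [0.026, -0.122, 0], [0.026, -0.122, 0], [0.026, -0.122, 0], [0, 0, -0.05], [0, 0, -0.05], [0, 0, 0], [0, 0, 0]], "twist": [0, 0, 0, 0, 0, 0, 0, 0, 0, 0]}}

```text
time_s: 5.22
tool_pos: [0.6227, -0.1447, 0.0776]
tcp_rot: [-1.114, -1.341, 1.342]
force: [0.7, 0.5, -2.0]
grip_width: 0.0142
```

```bash
python3 - <<'E'
from plant import vision
from st import st
from h import *
import cv2
st()
a=vision.get_image('scene');b=vision.get_image('side')
crop(a,185,180,345,300,5,'pics/c5.png')
crop(b,280,180,500,385,3,'pics/c6.png')
E
```

```text
t 5.2167 p [ 0.6227 -0.1447  0.0776] yaw 100.44 down [-0.003  0.002 -1.   ] F [ 0.7  0.5 -2. ] M [0.01 0.   0.03] g 0.0142 q [ 0.08  0.61  0.1   1.7  -0.08  0.84  1.96]
```

View pics/c5.png

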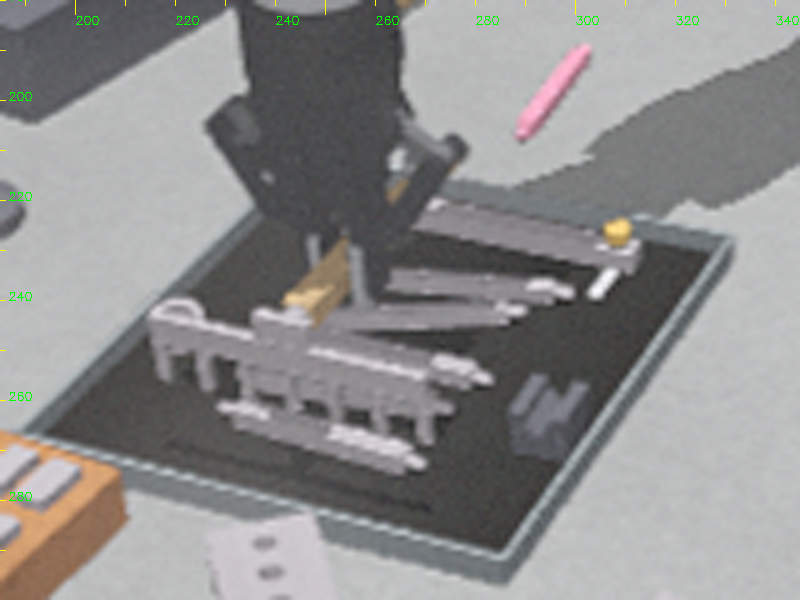

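View pics/c6.png

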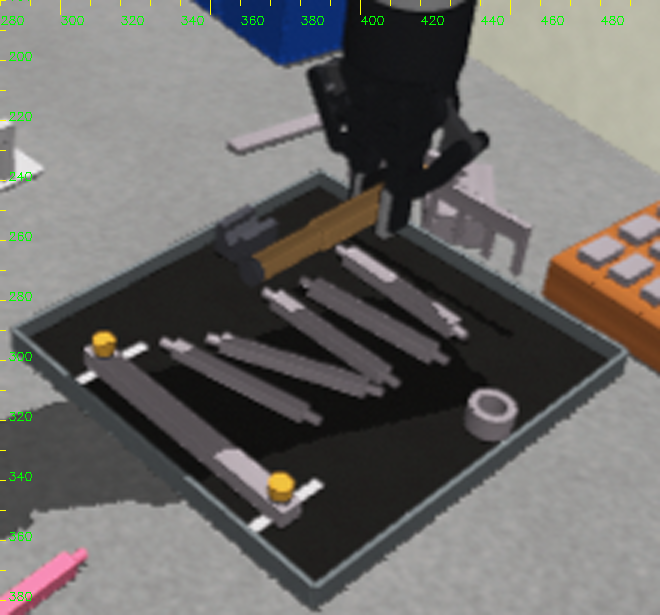

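```bash
cat > tr.py <<'E'
import numpy as np
C=np.array([.5673,-.167]);th=np.radians(10.1)
def tr(X): v=np.array(X[:2])-C; return np.array([v[0]*np.cos(th)+v[1]*np.sin(th),-v[0]*np.sin(th)+v[1]*np.cos(th)])
def inv(x,y): return C+np.array([x*np.cos(th)-y*np.sin(th),x*np.sin(th)+y*np.cos(th)])
E
python3 - <<'E'
from plant import vision
from h import *; from tr import *
s=vision.camera_model('scene');d=vision.camera_model('side')
a=tri([s,d],[(218.4,256),(452.3,271)]);b=ray(s,(270.6,268.6),a[2])
print(a,tr(a),b,tr(b), tr((.6227,-.1447)), inv(.057,0))
E
```

```text
[ 0.69895326 -0.20553249  0.04993837] [ 0.12285574 -0.06102296] [ 0.67213082 -0.06195063  0.04993837] [0.12162844 0.0850376 ] [0.05845215 0.0122391 ] [ 0.62341668 -0.1570041 ]
```

{"method": "servo_tool", "body": {"hand": [0, 0, 0, 0, 0, 0, 0, 0, 0], "translation": [[0.008, -0.049, 0], [0, 0, 0], [0, 0, -0.06], [0, 0, -0.06], [0, 0, -0.05], [0, 0, -0.03], [0, 0, -0.02], [0, 0, 0], [0, 0, 0]], "twist": [0, 0, 0, 0, 0, 0, 0, 0, 0]}}

```text
time_s: 6.07
tool_pos: [0.6251, -0.1571, 0.0346]
tcp_rot: [-1.118, -1.34, 1.34]
force: [-0.2, 0.1, -2.1]
grip_width: 0.0139
```

```bash
python3 -c "
from st import st;from tr import *
o=st();print(tr(o['tool_pos']))"
```

```text
t 6.0667 p [ 0.6251 -0.1571  0.0346] yaw 100.3 down [-0.  0. -1.] F [-0.2  0.1 -2.1] M [-0.02  0.05 -0.05] g 0.0139 q [ 0.1   0.67  0.09  1.71 -0.08  0.76  1.98]
[ 0.05866281 -0.00036116]
```

{"method": "servo_tool", "body": {"hand": [0, 0, 0, 0, 0, 0, 0, 0, 0, 0, 0, 0], "translation": [[-0.0197, -0.0035, -0.005], [-0.0197, -0.0035, 0], [-0.0197, -0.0035, 0], [-0.0197, -0.0035, 0], [-0.0197, -0.0035, 0], [-0.0197, -0.0035, 0], [-0.0197, -0.0035, 0], [-0.0197, -0.0035, 0], [-0.0197, -0.0035, 0], [-0.0197, -0.0035, 0], [-0.0197, -0.0035, 0], [-0.0197, -0.0035, 0]], "twist": [0, 0, 0, 0, 0, 0, 0, 0, 0, 0, 0, 0]}}

```text
time_s: 7.07
tool_pos: [0.5778, -0.1656, 0.034]
tcp_rot: [-1.119, -1.341, 1.34]
force: [1.3, 0.3, -1.2]
grip_width: 0.0141
```

```bash
python3 -c "
from st import st;from tr import *
o=st();print(tr(o['tool_pos']))"
```

```text
t 7.0667 p [ 0.5778 -0.1656  0.034 ] yaw 100.3 down [ 0.001 -0.    -1.   ] F [ 1.3  0.3 -1.2] M [ 0.06 -0.33  0.01] g 0.0141 q [ 0.13  0.62  0.08  1.83 -0.08  0.7   2.01]
[ 0.01060753 -0.00045522]
```

{"method": "servo_tool", "body": {"hand": [0, 0, 0, 0, 0, 0, 0, 0, 0, 0, 0, 0], "translation": [[-0.0197, -0.0035, 0], [-0.0197, -0.0035, 0], [-0.0197, -0.0035, 0], [-0.0197, -0.0035, 0], [-0.0197, -0.0035, 0], [-0.0197, -0.0035, 0], [-0.0197, -0.0035, 0], [-0.0197, -0.0035, 0], [-0.0197, -0.0035, 0], [-0.0197, -0.0035, 0], [-0.0197, -0.0035, 0], [0, 0, 0]], "twist": [0, 0, 0, 0, 0, 0, 0, 0, 0, 0, 0, 0]}}

```text
time_s: 8.07
tool_pos: [0.5335, -0.1735, 0.0339]
tcp_rot: [-1.118, -1.339, 1.34]
force: [1.5, -0.4, -0.8]
grip_width: 0.0139
```

```bash
python3 - <<'E'
from plant import vision
from st import st
from h import *;from tr import *
import cv2
o=st();print(tr(o['tool_pos']))
a=vision.get_image('scene');b=vision.get_image('side')
crop(a,185,180,345,300,5,'pics/c7.png')
crop(b,280,180,500,385,3,'pics/c8.png')
E
```

```text
t 8.0667 p [ 0.5335 -0.1735  0.0339] yaw 100.27 down [-0.001  0.    -1.   ] F [ 1.5 -0.4 -0.8] M [ 0.03 -0.18  0.06] g 0.0139 q [ 0.16  0.57  0.08  1.93 -0.07  0.64  2.04]
[-0.03441104 -0.00050417]
```

View pics/c7.png

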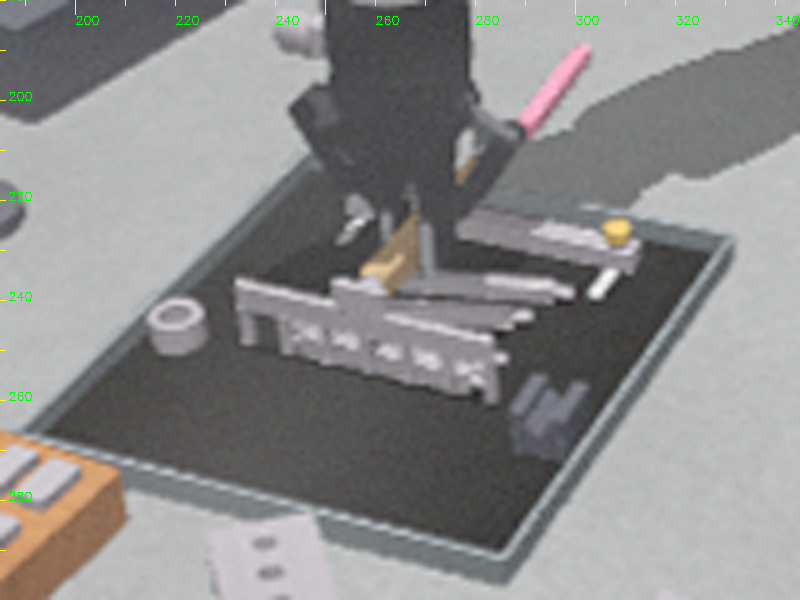

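View pics/c8.png

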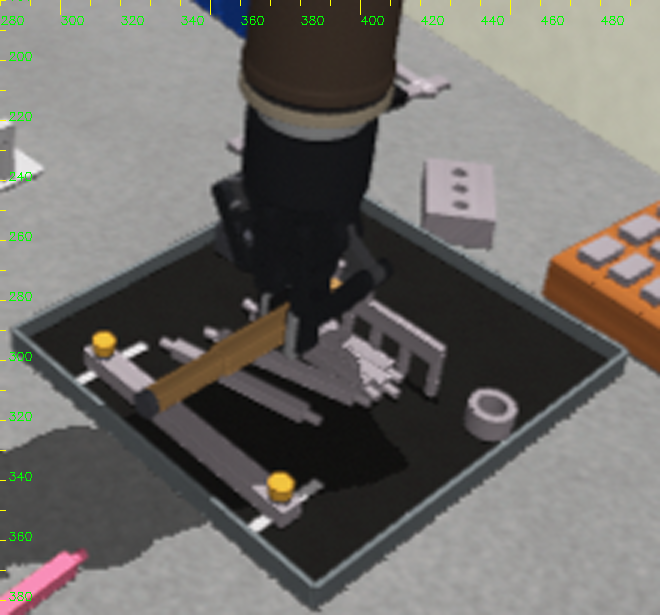

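{"method": "servo_tool", "body": {"hand": [0, 0, 0, 0, 0, 0, 0, 0, 0, 0, 0, 0], "translation": [[-0.0197, -0.0035, 0], [-0.0197, -0.0035, 0], [-0.0197, -0.0035, 0], [-0.0197, -0.0035, 0], [-0.0197, -0.0035, 0], [-0.0197, -0.0035, 0], [-0.0197, -0.0035, 0], [-0.0197, -0.0035, 0], [-0.0148, -0.0026, 0], [-0.0148, -0.0026, 0], [-0.0098, -0.0018, 0], [0, 0, 0]], "twist": [0, 0, 0, 0, 0, 0, 0, 0, 0, 0, 0, 0]}}

```text
time_s: 9.17
tool_pos: [0.4946, -0.1804, 0.0339]
tcp_rot: [-1.119, -1.34, 1.34]
force: [0.4, -0.5, -2.5]
grip_width: 0.0143
```

```bash
python3 - <<'E'
from plant import vision
from st import st
from h import *;from tr import *
import cv2
o=st();print(tr(o['tool_pos']))
a=vision.get_image('scene');b=vision.get_image('side')
crop(a,215,190,335,270,6,'pics/c9.png')
crop(b,280,260,420,370,5,'pics/c10.png')
E
```

```text
t 9.1667 p [ 0.4946 -0.1804  0.0339] yaw 100.28 down [-0.  0. -1.] F [ 0.4 -0.5 -2.5] M [0.01 0.03 0.  ] g 0.0143 q [ 0.19  0.53  0.08  2.02 -0.07  0.6   2.06]
[-0.07390855 -0.00042418]
```

View pics/c9.png

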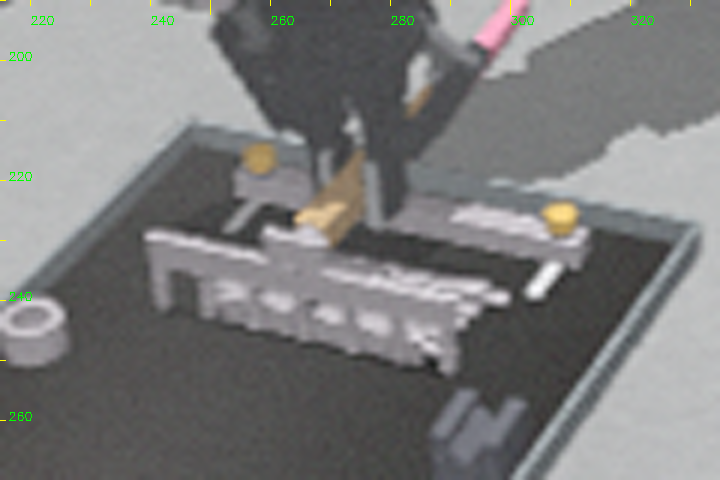

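View pics/c10.png

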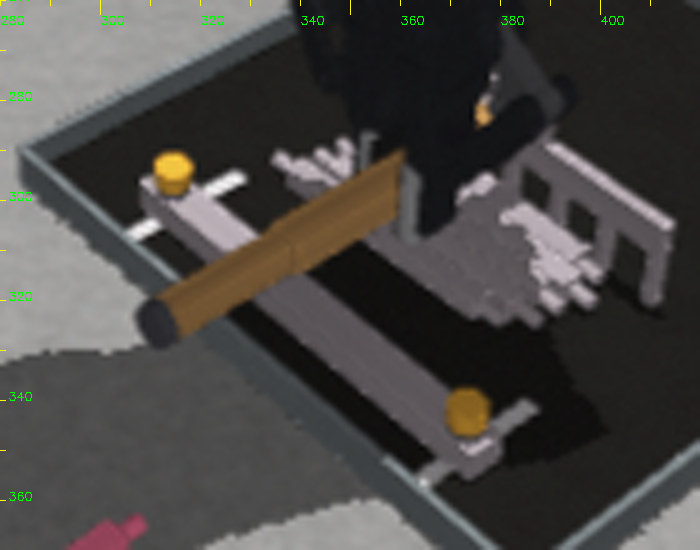

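{"method": "servo_tool", "body": {"hand": [0, 0, 0, 0, 0, 0, 0, 0, 0, 0, 0, 0], "translation": [[-0.0148, -0.0026, 0], [-0.0148, -0.0026, 0], [-0.0148, -0.0026, 0], [-0.0148, -0.0026, 0], [-0.0148, -0.0026, 0], [-0.0148, -0.0026, 0], [-0.0148, -0.0026, 0], [-0.0148, -0.0026, 0], [-0.0148, -0.0026, 0], [-0.0098, -0.0018, 0], [-0.0098, -0.0018, 0], [0, 0, 0]], "twist": [0, 0, 0, 0, 0, 0, 0, 0, 0, 0, 0, 0]}}

```text
time_s: 10.27
tool_pos: [0.464, -0.1858, 0.0339]
tcp_rot: [-1.118, -1.34, 1.34]
force: [0.0, -0.5, -2.7]
grip_width: 0.014
```

```bash
python3 - <<'E'
from plant import vision
from st import st
from h import *;from tr import *
import cv2
o=st();print(tr(o['tool_pos']))
a=vision.get_image('scene');b=vision.get_image('side')
crop(a,215,190,335,270,6,'pics/c11.png')
crop(b,280,260,420,370,5,'pics/c12.png')
E
```

```text
t 10.2667 p [ 0.464  -0.1858  0.0339] yaw 100.28 down [-0.001  0.    -1.   ] F [ 0.  -0.5 -2.7] M [ 0.04 -0.13  0.06] g 0.014 q [ 0.22  0.5   0.07  2.08 -0.07  0.56  2.09]
[-0.10498759 -0.00034695]
```

View pics/c11.png

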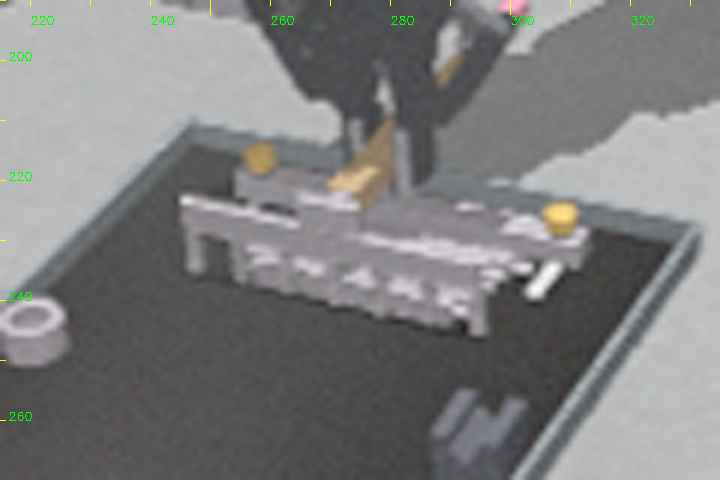

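View pics/c12.png

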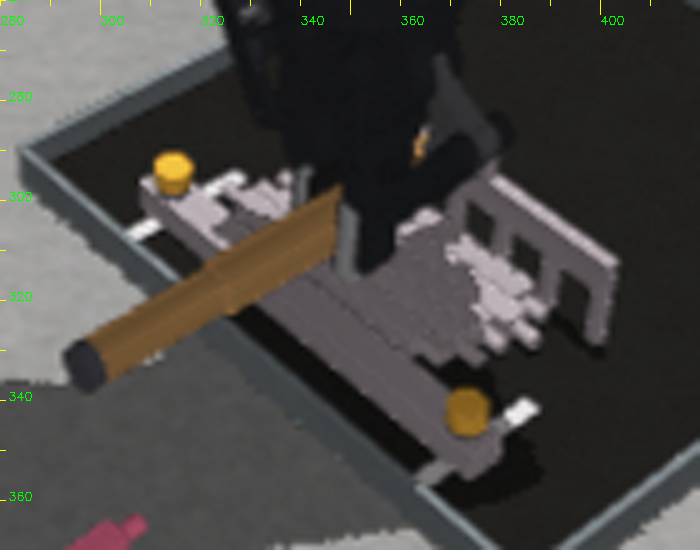

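{"method": "servo_tool", "body": {"hand": [0, 0, 0, 0, 0, 0, 0], "translation": [[-0.005, -0.0009, 0], [-0.005, -0.0009, 0], [-0.005, -0.0009, 0], [-0.005, -0.0009, 0], [-0.005, -0.0009, 0], [-0.005, -0.0009, 0], [0, 0, 0]], "twist": [0, 0, 0, 0, 0, 0, 0]}}

```text
time_s: 10.95
tool_pos: [0.4583, -0.1867, 0.0339]
tcp_rot: [-1.119, -1.34, 1.34]
force: [0.4, 1.3, -2.4]
grip_width: 0.0139
```

{"method": "servo_tool", "body": {"hand": [0, 0, 0], "translation": [[-0.005, -0.0009, 0], [-0.005, -0.0009, 0], [0, 0, 0]], "twist": [0, 0, 0]}}

```text
time_s: 11.2
tool_pos: [0.4564, -0.1871, 0.0339]
tcp_rot: [-1.119, -1.34, 1.34]
force: [1.6, 0.1, -2.8]
grip_width: 0.0143
```

{"method": "servo_tool", "body": {"hand": [0, 0, 0], "translation": [[-0.005, -0.0009, 0], [-0.005, -0.0009, 0], [0, 0, 0]], "twist": [0, 0, 0]}}

```text
time_s: 11.45
tool_pos: [0.4544, -0.1875, 0.0339]
tcp_rot: [-1.119, -1.34, 1.34]
force: [0.9, -0.5, -2.5]
grip_width: 0.014
```

{"method": "servo_tool", "body": {"hand": [0, 0, 0], "translation": [[-0.005, -0.0009, 0], [-0.0025, -0.0004, 0], [0, 0, 0]], "twist": [0, 0, 0]}}

```text
time_s: 11.7
tool_pos: [0.4542, -0.1875, 0.0341]
tcp_rot: [-1.12, -1.342, 1.34]
force: [4.6, 1.1, -4.1]
grip_width: 0.0138
```

{"method": "servo_tool", "body": {"hand": [0, 0, 0], "translation": [[-0.0035, -0.0006, 0], [0, 0, 0], [0, 0, 0]], "twist": [0, 0, 0]}}

```text
time_s: 11.95
tool_pos: [0.4542, -0.1875, 0.0343]
tcp_rot: [-1.121, -1.343, 1.34]
force: [6.2, 1.7, -4.6]
grip_width: 0.0141
```

```bash
python3 - <<'E'
from plant import vision
from st import st
from h import *;from tr import *
import cv2
o=st();print(tr(o['tool_pos']))
a=vision.get_image('scene');b=vision.get_image('side')
crop(a,215,190,335,270,6,'pics/c13.png')
crop(b,280,260,420,370,5,'pics/c14.png')
E
```

```text
t 11.95 p [ 0.4542 -0.1875  0.0343] yaw 100.34 down [ 0.003 -0.    -1.   ] F [ 6.2  1.7 -4.6] M [ 0.41 -1.43  0.02] g 0.0141 q [ 0.23  0.49  0.07  2.1  -0.07  0.55  2.1 ]
[-0.11498927 -0.00038168]
```

View pics/c13.png

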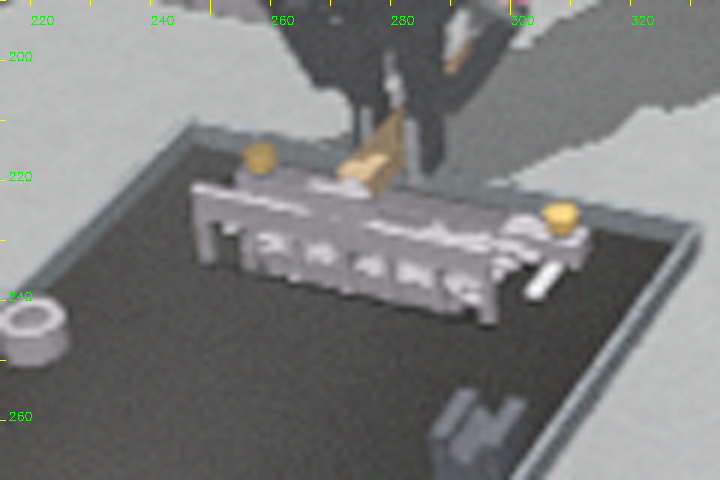

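View pics/c14.png

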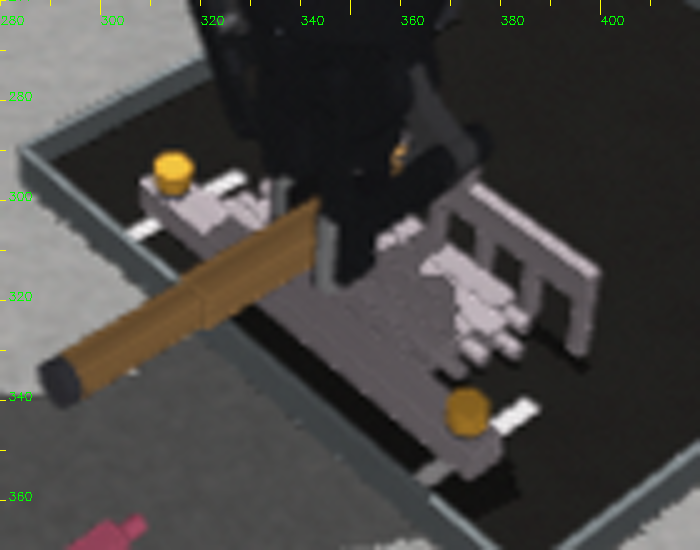

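{"method": "servo_tool", "body": {"hand": [0, 0, 0], "translation": [[-0.0034, -0.0006, 0], [0, 0, 0], [0, 0, 0]], "twist": [0, 0, 0]}}

```text
time_s: 12.3
tool_pos: [0.4541, -0.1876, 0.0344]
tcp_rot: [-1.122, -1.344, 1.34]
force: [7.4, 2.5, -5.2]
grip_width: 0.0139
```

```bash
python3 st.py
```

```text
t 12.3 p [ 0.4541 -0.1876  0.0344] yaw 100.36 down [ 0.004 -0.    -1.   ] F [ 7.4  2.5 -5.2] M [ 0.52 -1.79  0.03] g 0.0139 q [ 0.23  0.49  0.07  2.1  -0.07  0.55  2.1 ]
```

{"method": "servo_tool", "body": {"hand": [0, 0, 0], "translation": [[-0.0045, -0.0008, 0], [0, 0, 0], [0, 0, 0]], "twist": [0, 0, 0]}}

```text
time_s: 12.55
tool_pos: [0.4539, -0.1876, 0.0346]
tcp_rot: [-1.122, -1.345, 1.34]
force: [9.0, 3.2, -4.7]
grip_width: 0.0142
```

```bash
python3 - <<'E'
from plant import vision
from st import st
from h import *
import cv2
o=st()
a=vision.get_image('scene');b=vision.get_image('side')
crop(a,240,205,320,255,10,'pics/c15.png')
crop(b,300,285,400,360,8,'pics/c16.png')
E
```

```text
t 12.55 p [ 0.4539 -0.1876  0.0346] yaw 100.37 down [ 0.005 -0.    -1.   ] F [ 9.   3.2 -4.7] M [ 0.67 -2.18  0.04] g 0.0142 q [ 0.23  0.49  0.07  2.1  -0.07  0.55  2.1 ]
```

View pics/c15.png

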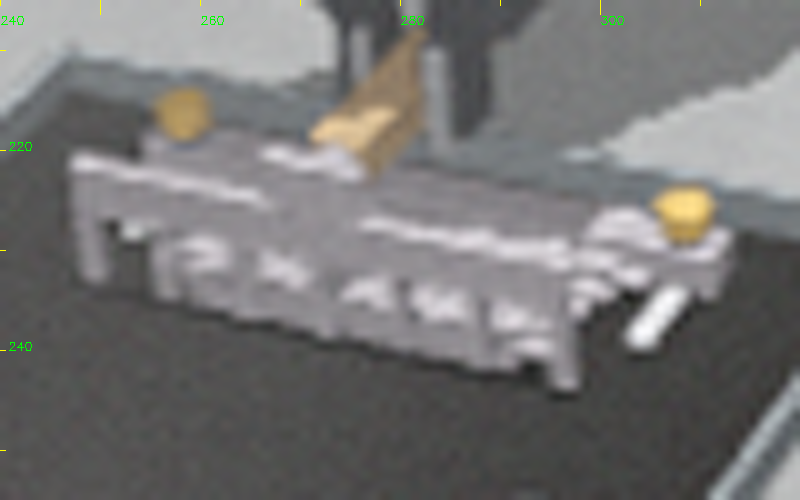

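View pics/c16.png

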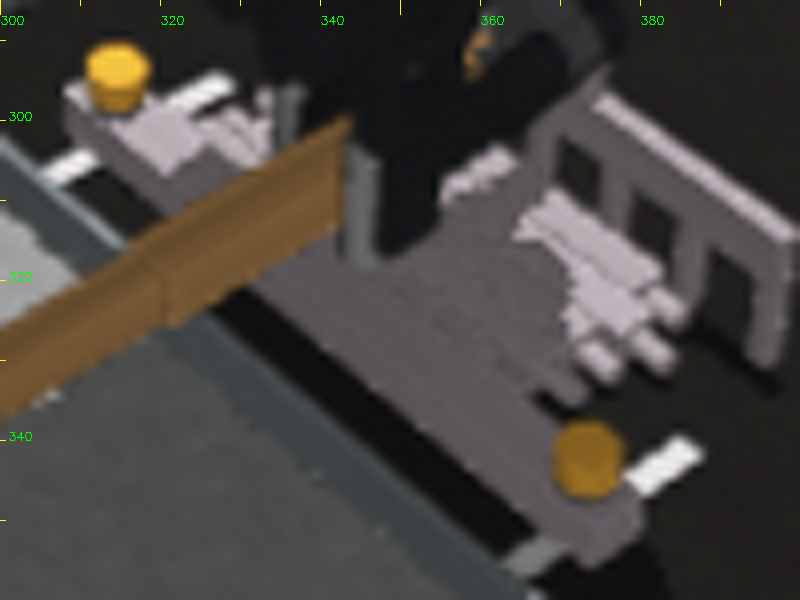

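{"method": "servo_tool", "body": {"hand": [0, 0, 0, 0, 0, 0, 0], "translation": [[-0.002, -0.0004, 0], [0, 0, 0], [0, 0, 0], [0, 0, 0], [0, 0, 0], [0, 0, 0], [0, 0, 0]], "twist": [0, 0, 0, 0, 0, 0, 0]}}

```text
time_s: 13.23
tool_pos: [0.4539, -0.1877, 0.0347]
tcp_rot: [-1.123, -1.345, 1.339]
force: [9.4, 3.7, -5.1]
grip_width: 0.0143
```

```bash
python3 st.py
```

```text
t 13.2333 p [ 0.4539 -0.1877  0.0347] yaw 100.38 down [ 0.006 -0.    -1.   ] F [ 9.4  3.7 -5.1] M [ 0.79 -2.31  0.  ] g 0.0143 q [ 0.23  0.49  0.07  2.1  -0.07  0.54  2.1 ]
```

{"method": "servo_tool", "body": {"hand": [0, 0, 0, 0, 0, 0, 0, 0, 0, 0, 0], "translation": [[0.01, 0.0018, 0], [0.01, 0.0018, 0], [0.0197, 0.0035, 0], [0.0394, 0.007, 0], [0.0394, 0.007, 0], [0.0394, 0.007, 0], [0, 0, 0.1], [0, 0, 0.15], [0, 0, 0.1], [0, 0, 0], [0, 0, 0]], "twist": [0, 0, 0, 0, 0, 0, 0, 0, 0, 0, 0]}}

```text
time_s: 14.15
tool_pos: [0.4833, -0.1826, 0.1047]
tcp_rot: [-1.121, -1.342, 1.34]
force: [0.7, -0.3, -3.6]
grip_width: 0.014
```

```bash
python3 - <<'E'
from plant import vision
from st import st
from h import *
import cv2
o=st()
m=vision.camera_model('wrist');print(m)
w=vision.get_image('wrist')
cv2.imwrite('pics/w3.png',w[:,:,::-1])
crop(vision.get_image('side'),300,260,420,350,6,'pics/c18.png')
E
```

```text
t 14.15 p [ 0.4833 -0.1826  0.1047] yaw 100.32 down [ 0.002 -0.001 -1.   ] F [ 0.7 -0.3 -3.6] M [-0.01  0.05 -0.03] g 0.014 q [ 0.19  0.41  0.09  1.99 -0.05  0.74  2.06]
{'fx': 385.57183905469515, 'fy': 385.57183905469515, 'cx': 317.5161017481232, 'cy': 237.21561055509056, 'R': array([[-0.17970737,  0.98371938, -0.00119804],
       [ 0.93851219,  0.17181355,  0.29945781],
       [ 0.29478829,  0.0526904 , -0.95410879]]), 't': array([ 0.26730321, -0.42351358,  0.126489  ])}
```

View pics/w3.png

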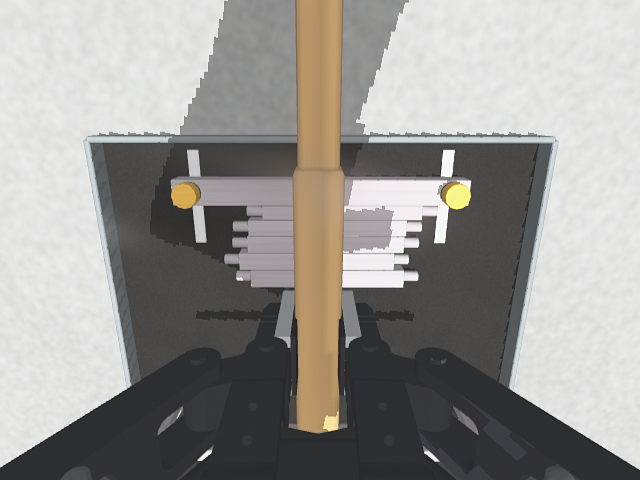

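View pics/c18.png

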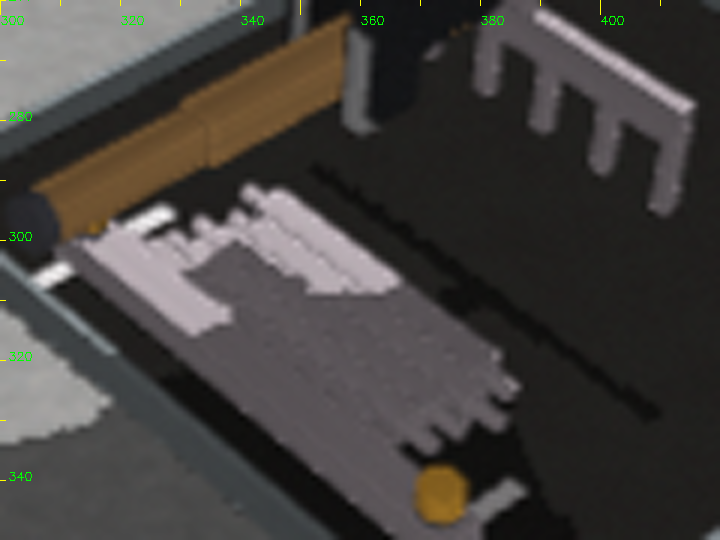

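{"method": "servo_tool", "body": {"hand": [0, 0, 0, 0, 0, 0, 0, 0, 0, 0, 0, 0], "translation": [[0.039, 0.169, 0], [0.039, 0.169, 0], [0.039, 0.169, 0], [0.039, 0.169, 0], [0.039, 0.169, 0], [0.039, 0.169, 0], [0.039, 0.169, 0], [0.039, 0.169, 0], [0.039, 0.169, 0], [0.039, 0.169, 0], [0, 0, 0], [0, 0, 0]], "twist": [0, 0, 0, 0, 0, 0, 0, 0, 0, 0, 0, 0]}}

```text
time_s: 15.25
tool_pos: [0.5591, 0.1583, 0.1021]
tcp_rot: [-1.114, -1.342, 1.345]
force: [-0.4, -0.9, -2.8]
grip_width: 0.0141
```

{"method": "servo_tool", "body": {"hand": [0, 0], "translation": [[0, 0, 0], [0, 0, 0]], "twist": [0, 0]}}

```text
time_s: 15.42
tool_pos: [0.5594, 0.1537, 0.1029]
tcp_rot: [-1.119, -1.337, 1.341]
force: [0.5, 0.7, -1.8]
grip_width: 0.0137
```

```bash
python3 - <<'E'
from plant import vision
from st import st
from h import *
import cv2
o=st()
crop(vision.get_image('side'),240,170,370,250,6,'pics/c19.png')
crop(vision.get_image('scene'),310,200,440,320,6,'pics/c20.png')
E
```

```text
t 15.4167 p [0.5594 0.1537 0.1029] yaw 100.2 down [-0.002 -0.001 -1.   ] F [ 0.5  0.7 -1.8] M [-0.05 -0.01  0.02] g 0.0137 q [-0.4   0.5   0.05  1.83 -0.03  0.82  1.42]
```

View pics/c19.png

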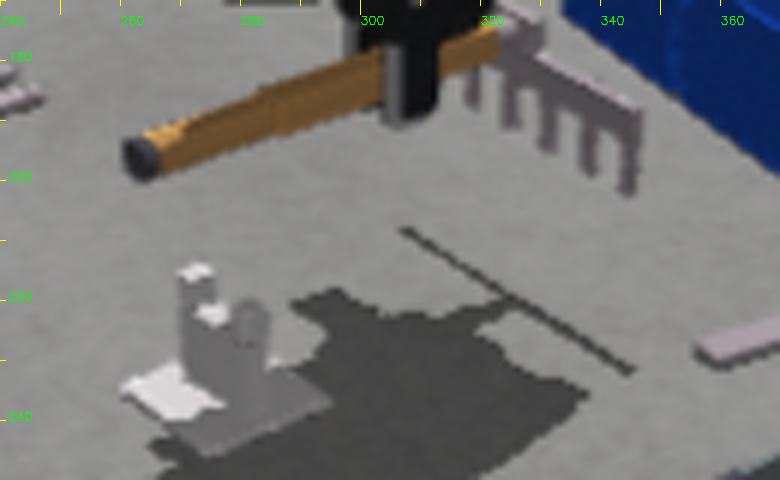

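View pics/c20.png

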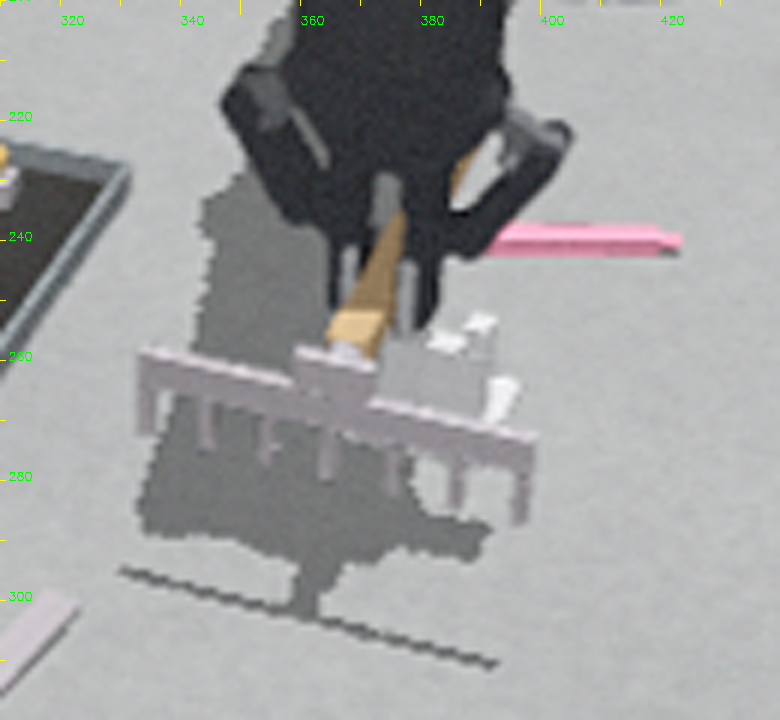

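{"method": "servo_tool", "body": {"hand": [0, 0, 0, 0, 0, 0, 0, 0], "translation": [[0.012, 0.006, 0], [0, 0, -0.08], [0, 0, -0.08], [0, 0, -0.05], [0, 0, -0.02], [0, 0, 0], [0, 0, 0], [0, 0, 0]], "twist": [0, 0, 0, 0, 0, 0, 0, 0]}}

```text
time_s: 16.18
tool_pos: [0.563, 0.1567, 0.0587]
tcp_rot: [-1.12, -1.341, 1.339]
force: [-0.4, 0.3, -2.9]
grip_width: 0.0141
```

```bash
python3 st.py
```

```text
t 16.1833 p [0.563  0.1567 0.0587] yaw 100.28 down [ 0.001  0.    -1.   ] F [-0.4  0.3 -2.9] M [ 0.    0.   -0.02] g 0.0141 q [-0.4   0.56  0.05  1.86 -0.04  0.72  1.42]
```

{"method": "servo_tool", "body": {"hand": [0, 0, 0, 0, 0, 0, 0, 0], "translation": [[-0.002, -0.003, -0.04], [0, 0, -0.04], [0, 0, -0.03], [0, 0, -0.02], [0, 0, -0.015], [0, 0, -0.008], [0, 0, 0], [0, 0, 0]], "twist": [0, 0, 0, 0, 0, 0, 0, 0]}}

```text
time_s: 16.85
tool_pos: [0.5621, 0.1561, 0.0273]
tcp_rot: [-1.119, -1.341, 1.34]
force: [0.7, 0.7, -2.4]
grip_width: 0.0141
```

```bash
python3 st.py
```

```text
t 16.85 p [0.5621 0.1561 0.0273] yaw 100.29 down [ 0.  0. -1.] F [ 0.7  0.7 -2.4] M [-0.01 -0.    0.03] g 0.0141 q [-0.39  0.61  0.04  1.88 -0.04  0.66  1.43]
```

{"method": "servo_tool", "body": {"hand": [0, 0, 0, 0, 0], "translation": [[0, 0, -0.003], [0, 0, -0.002], [0, 0, 0], [0, 0, 0], [0, 0, 0]], "twist": [0, 0, 0, 0, 0]}}

```text
time_s: 17.27
tool_pos: [0.5622, 0.1561, 0.0272]
tcp_rot: [-1.119, -1.341, 1.34]
force: [-4.7, -0.3, 9.6]
grip_width: 0.014
```

```bash
python3 - <<'E'
from plant import vision
from st import st
from h import *
o=st()
crop(vision.get_image('side'),240,170,370,250,6,'pics/c21.png')
E
```

```text
t 17.2667 p [0.5622 0.1561 0.0272] yaw 100.29 down [ 0.001  0.    -1.   ] F [-4.7 -0.3  9.6] M [-0.3   0.75 -0.01] g 0.014 q [-0.39  0.61  0.04  1.88 -0.04  0.66  1.43]
```

View pics/c21.png

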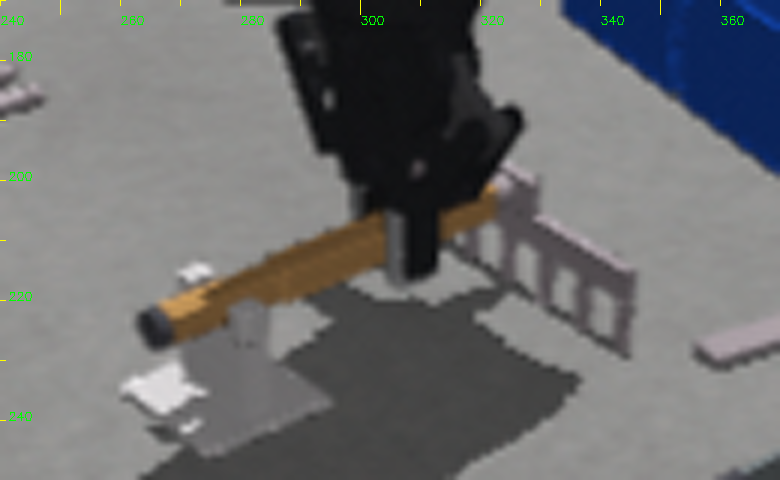

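{"method": "servo_tool", "body": {"hand": [0, 0.25, 0.3, 0.4, 0.5, 0.7, 1, 1, 1, 1], "translation": [[0, 0, 0.003], [0, 0, 0], [0, 0, 0], [0, 0, 0], [0, 0, 0], [0, 0, 0], [0, 0, 0], [0, 0, 0], [0, 0, 0], [0, 0, 0]], "twist": [0, 0, 0, 0, 0, 0, 0, 0, 0, 0]}}

```text
time_s: 18.15
tool_pos: [0.5621, 0.156, 0.0269]
tcp_rot: [-1.119, -1.34, 1.34]
force: [-0.4, 0.2, -0.2]
grip_width: 0.0856
```

{"method": "servo_tool", "body": {"hand": [1, 1, 1, 1, 1, 1, 1, 1, 1], "translation": [[0, 0, 0.05], [0, 0, 0.1], [0, 0, 0.15], [0, 0, 0.15], [0, 0, 0.15], [0, 0, 0.1], [0, 0, 0], [0, 0, 0], [0, 0, 0]], "twist": [0, 0, 0, 0, 0, 0, 0, 0, 0]}}

```text
time_s: 18.9
tool_pos: [0.5616, 0.1559, 0.1668]
tcp_rot: [-1.118, -1.34, 1.341]
force: [-0.1, 0.3, -0.2]
grip_width: 0.0856
```

```bash
python3 - <<'E'
from plant import vision
from st import st
from h import *
import cv2
o=st()
crop(vision.get_image('side'),240,180,440,340,4,'pics/c22.png')
crop(vision.get_image('scene'),200,195,420,320,3,'pics/c23.png')
E
```

```text
t 18.9 p [0.5616 0.1559 0.1668] yaw 100.3 down [-0. -0. -1.] F [-0.1  0.3 -0.2] M [ 0.04  0.04 -0.01] g 0.0856 q [-0.41  0.43  0.06  1.76 -0.03  0.95  1.42]
```

View pics/c22.png

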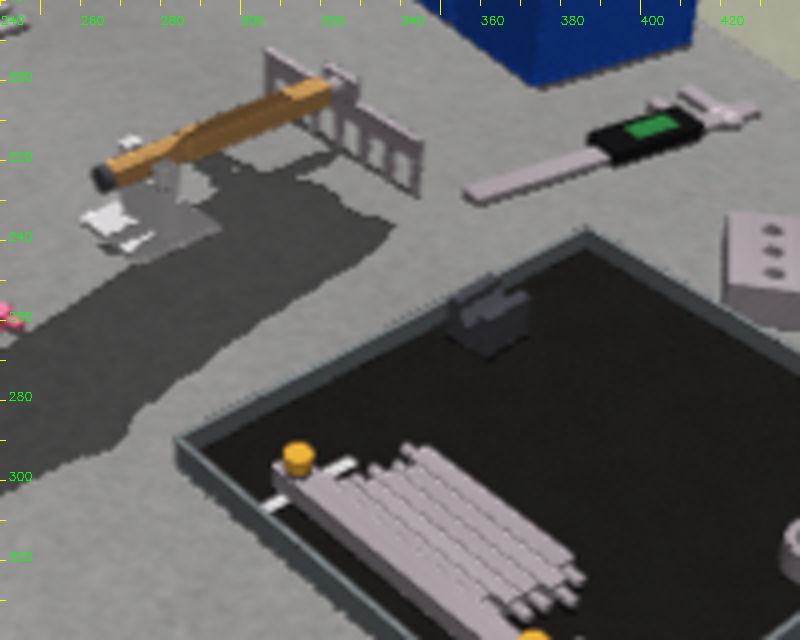

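View pics/c23.png

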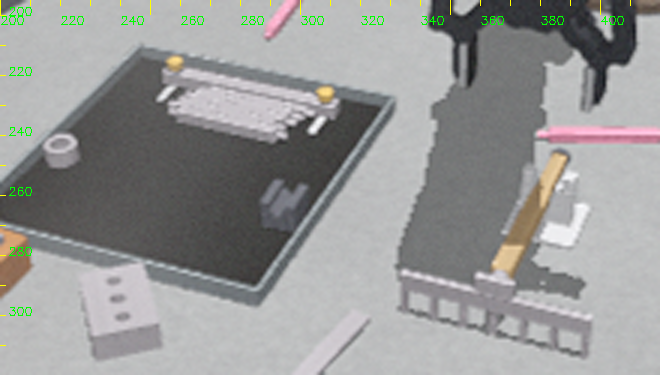

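```bash
python3 -c "
from plant import r
print(r.hand_in())"
```

```text
the job is handed in; nothing more can be done
None
```

I combed all five rods into one closed row against the stop bar with the rake, laid the rake back on its rest, and handed the job in at about 19 s. No verdict was reported.

- **Pressing:** I pressed the row for about 0.7 s. The wrist force read 9.4 N in x and 3.7 N in y, about 10 N along the tray, and was never seen above about 11 N on the rods.
- **Rods:** After backing off, the wrist and side pictures showed five rods touching and parallel to the bar, near the tray's middle line. The row measured about 56 mm across, from the rake face to the bar. That puts the outer rod centres about 45 mm apart against a limit of 47 mm, an estimate good to about 2 mm.
- **Rake:** The last pictures show it standing on its teeth with its tail in the notch, within about 1 mm of where I picked it up. I set it down with roughly 10 N on the bench. The gripper is open and clear of it.
- **Bystanders:** Those in the last pictures (V-block, ring, set-up block, caliper) and the pink rods look untouched. I did not re-check the other bystanders at the end.
- **Readings that disagreed:**
  - The two ways of locating the handle differed by about 3.5 mm sideways, so I gripped in between.
  - The finger opening read 14 mm on the 16 mm handle.
  - While pressing there were about 2 N of sideways force and 2.5 N of downward force I could not account for, both small.

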